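# Pack and latch the sauce carrier

### The arm

A 6-joint arm with a two-finger parallel gripper is mounted at the origin on the work surface. World frame = base frame: x ahead of the robot, y to its left, z up, the work surface at z = 0. Lengths are in m, angles in rad, forces in N, time in s.
With the tool pointing down it reaches from about 0.3 to 0.875 m from the base axis. Payload 6.4 kg.
Tool frame: the origin (TCP) lies between the finger pads; the fingertips stand ctrl.tip_extent ahead of it and the grasp point (between the pads) is the TCP (ctrl.tip_extent is the distance from the TCP to the fingertips, in m); z points along the fingers, y is the line along which they close (so a half turn about z gives the same grasp; the last joint's range is limited). The gripper opens to 85 mm and grips with 20 to 120 N. Pads are 22 mm wide; open, the fingers measure 114 mm over their backs; the gripper's body (76 mm by 85 mm) begins 54 mm behind the grasp point. The pads swing forward as they close: fully open they stand 13 mm farther back than shut.
Start: joints at [-1.547, 0.181, 1.607, -0, 1.354, -0.206], TCP at [0.131, -0.56, 0.25] pointing down, gripper open.
Joint ranges: [-2.99, 2.99], [-0.89, 2.07], [0.3, 2.58], [-1.14, 4.28], [0, 2.63], [-3.12, 3.12]. Speed limits (rad/s): [2.57, 2.57, 3.01, 3.14, 3.14, 3.14].

### API

Orientations are given as a unit quaternion [w, x, y, z].
In Python, from bench import ctrl gives the robot as it stands.
- The arm moves only by the tool send_rows, never from a script. Its arguments are lists of equal length, an entry for each row: "dr": the turn, a rotation vector about the tool's x, y, z in units of 6 degrees (1.0 is 6 degrees), a list of three; "xyz": the shift along the tool's x, y, z in cm, a list of three; "jaw": the opening in per cent of the stroke, from 0 (shut) to 100 (fully open). In form: {"dr": [[wx, wy, wz], ...], "xyz": [[dx, dy, dz], ...], "jaw": [jaw, ...]}. A call has exactly 8 rows; each row is the pose to reach, as a shift and turn from the pose commanded when the call began, along the tool's axes at that moment; what a row does not reach only later rows make up. A row lasts 1/8 s, in which the tool goes at most 62.5 mm and 10.7 degrees, less where a joint would pass 70% of its speed; a pose out of reach is approached as far as the arm can. A call with a gripper value outside its range is refused whole. The fingers move at their own pace and stop on an object; the grip force is fixed at half the most. Time passes only in rows, so rows that repeat a pose let the fingers close, or fill a call up. It gives the time, the measured TCP pose, the force, the opening and the grip force at its end, in the units of the state.
- ctrl.get_obs(): the state, without advancing time (a new reading comes with each control period).
- ctrl.camera(name): name is "side" or "top"; returns the picture (384x512x3 uint8, red, green, blue); there is no depth.
- ctrl.calibration(name): a dict with "camera_matrix" (3x3 intrinsics, pixels), "world_from_camera" (4x4, takes a point from camera to world coordinates). Camera axes: x right, y up, looking along -z (the intrinsics and any distortion apply to the point x, -y, -z); pixel columns grow to the right and rows downward; lengths in m; the calibration is good to about 2 mm. A picture is of the moment at which its call begins. calibration takes no time and is no camera call.
- ctrl.hand_in(): hands the job in; it is judged then, once.
The state is a dict: "time_s": time; "q": joint angles; "dq": joint speeds; "joint_efforts": joint torques, N m; "eef_pos": TCP position; "eef_rot": TCP orientation; "wrist_force": force on the tool from outside, world axes, zero at the start; "torque": the same for the moment, N m; "opening": opening from 0.0 (shut) to 1.0 (fully open); "grasp_force": force on a finger pad.
Only numpy, scipy, OpenCV 4.12 (cv2) and the standard library are available. Lean on these libraries where they do the work, as an engineer would, in place of code of your own. Each camera call takes 0.05 s, during which the arm holds its last target. There are 200 camera calls.

### The job

Get the sauces ready for delivery: turn the carrier's latch fully open and draw its tray right out, then stand every orange sauce jar upright in the tray. Push the tray fully home and turn the latch handle back over its hump until it drops into its notch. Leave everything else on the counter where it is.

Things in the scene. Friction and masses are not known exactly. Their poses are not given: they have to be found in the camera images.
- carrier: blue-and-steel catering carrier, fixed to the counter: a box 170 (x) x 320 (y) x 105 mm (z) with one open side. Origin: centre of its underside, on the counter. Its open side (front) looks along its own -x, its front edge is at its x = -85 mm; its roof slab spans heights 95 to 105 mm.
- tray (a joint): how far the tray is drawn out of the carrier along the carrier's -x, in m: 0 = fully home, 0.150 = right out (end stops at both). It stays where it is left; sliding it takes about 2 to 3 N. While the latch is closed its hook holds the tray in.
- tray_floor (a point): centre of the tray's floor (top face, 16 mm above the counter), axes as the carrier's. Inside, the tray is 120 (x) x 290 mm (y), walls 18 mm high. Right out, this point is 87 mm in front of the carrier's front edge. A keeper tab 24 mm wide, 6 mm thick rises from the middle of the front wall (63 mm in front of this point) to 127 mm above the counter. Four jars fit in a row along y.
- tray_knob (a point): the tray's pull: an upright round black knob 24 mm across, from 18 to 98 mm above the counter, 146 mm in front of (-x of) the tray's centre line, joined to the tray by a low bar. This point is on its axis, 20 mm below its top (78 mm above the counter).
- latch (a joint): angle t of the red latch handle on the carrier's roof, rad: 0 = closed, the handle lies along the carrier's +y; 1.5 = fully open, along its +x. It grows clockwise seen from above. Passing the hump takes about 0.45 N m opening, 0.35 N m closing. Below about 0.5 a spring draws it to 0; left at 1.2 or more it stays. It closes only with the tray home.
- latch_lift (a joint): how far the cam has lifted the latch handle, in m: 0 = down in the low notch (closed). By the angle t of joint latch it rises evenly from 0 at t = 0 to 8.5 mm at 0.55, stays so to 0.75 (the hump), falls to 2.5 mm at 1.2 and stays so to the open end. A spring of 12 to 15 N presses the handle down on the cam.
- latch_knob (a point): grip of the latch handle: an upright round black knob 22 mm across and 50 mm tall above the red handle arm, 90 mm from the pivot. This point is on its axis, 24 mm below its top and 26 mm above the top of the arm; it is 159 mm above the counter when closed, and rises with the lift. The knob may be gripped and carried round the arc without turning the gripper.
- latch_pivot (a point): point on the fixed vertical axis of the latch, at the height that the knob point has when closed.
- jar0_mid (a point): orange sauce jar with a white lid, an upright plain cylinder 62 mm across and 64 mm tall with a heavy foot, about 0.22 kg; two to four such jars are on the counter. The point is at its centre, half-way up (32 mm); z is its axis.
- jar1_mid (a point): orange sauce jar with a white lid, an upright plain cylinder 62 mm across and 64 mm tall with a heavy foot, about 0.22 kg; two to four such jars are on the counter. The point is at its centre, half-way up (32 mm); z is its axis.
- jar2_mid (a point): orange sauce jar with a white lid, an upright plain cylinder 62 mm across and 64 mm tall with a heavy foot, about 0.22 kg; two to four such jars are on the counter. The point is at its centre, half-way up (32 mm); z is its axis.
- jar3_mid (a point): orange sauce jar with a white lid, an upright plain cylinder 62 mm across and 64 mm tall with a heavy foot, about 0.22 kg; two to four such jars are on the counter. The point is at its centre, half-way up (32 mm); z is its axis.
- salt_tin_mid (a point): blue salt tin, a plain cylinder 52 mm across and 91 mm tall, loose; not part of the job. The point is on its axis, about half-way up.
- steel_cup_mid (a point): open steel cup, 68 mm across and 75 mm tall, loose; not part of the job. The point is on its axis, about half-way up.
- oil_bottle_mid (a point): amber oil bottle with a yellow label, 60 mm across and 160 mm tall, loose; not part of the job. The point is on its axis, about half-way up.
- sauce_bowl_mid (a point): white ceramic bowl, 100 mm across and 50 mm tall, loose; not part of the job. The point is on its axis, about half-way up.
- tea_box_mid (a point): cardboard box, 100 x 70 x 60 mm, loose; not part of the job. The point is on its axis, about half-way up.
- spatula: spatula 260 mm long lying on the counter; not part of the job. Origin at the middle of its underside.
Not all that is in view belongs to the job. Leave any green look-alike of the part that bears jar1_mid alone. Leave any yellow look-alike of the part that bears jar0_mid alone.

How it is judged:
By the outcome, as a careful person would: the job done as asked, in the order asked, and still so for the second after the job is handed in, with the robot touching nothing.
Of jar0, jar1, jar2, jar3 only 2 to 4 are there at a start; the rules pass over those that are not, and their reading is None.
At some moment in a run one of jar0, jar1, jar2, jar3 may be knocked a few centimetres aside while the robot is not near it.
It also fails if it takes over 210 s, if anything falls off the work surface, if the arm or the gripper's body presses on something with over 40 N, if the wrist force passes 120 N, or if a joint passes its speed limit or range.

## Working session

There is one attempt and no reset: what is moved stays moved. The work goes in short steps, Python scripts to look and compute and a tool call to move; the robot and the scene stay as the last step left them, time stands still between calls to the robot, and variables do not carry over. Pictures are saved under pics/ and viewed, at most 14 in all, crops included, and the job is handed in when it is done.

Besides the shell and the picture viewer there is one more tool, called after "Call:" by a JSON object that holds its "op" and its "data". send_rows: Moves the arm, as the interface text tells. Its arguments: {"type":"object","properties":{"dr":{"type":"array","items":{"type":"array","items":{"type":"number"}}},"xyz":{"type":"array","items":{"type":"array","items":{"type":"number"}}},"jaw":{"type":"array","items":{"type":"number"}}},"required":["dr","xyz","jaw"]}

```bash
mkdir -p pics; ls; cat > h.py <<'E'
import numpy as np, cv2
from bench import ctrl
from scipy.spatial.transform import Rotation as R
def cal(n):
    c=ctrl.calibration(n); return np.array(c["camera_matrix"]),np.array(c["world_from_camera"]),c
def ray(n,u,v):
    K,T,_=cal(n); d=np.linalg.inv(K)@[u,v,1]; d=np.array([d[0],-d[1],-d[2]])
    return T[:3,3],T[:3,:3]@d
def onz(n,u,v,z):
    o,d=ray(n,u,v); return o+d*(z-o[2])/d[2]
def proj(n,p):
    K,T,_=cal(n); q=np.linalg.inv(T)@np.r_[p,1]; q=K@[q[0],-q[1],-q[2]]; return q[:2]/q[2]
def snap(n,f=None):
    im=np.array(ctrl.camera(n)); 
    if f: cv2.imwrite(f'pics/{f}.png',im[:,:,::-1])
    return im
def tool():
    o=ctrl.get_obs(); q=np.array(o["eef_rot"]); return np.array(o["eef_pos"]),R.from_quat(q[[1,2,3,0]]),o
def to(p):
    e,r,_=tool(); return np.round(r.inv().apply(np.array(p)-e)*100,2)
E
python3 - <<'E'
from h import *
for n in("top","side"):
    snap(n,n+"0"); print(cal(n))
print(ctrl.get_obs(),ctrl.tip_extent)
E
```

```text
pics
(array([[367.53512418,   0.        , 256.23102789],
       [  0.        , 367.53512418, 192.93808306],
       [  0.        ,   0.        ,   1.        ]]), array([[ 0.01080883,  0.99590621, -0.08974407,  0.40358382],
       [-0.99992404,  0.01023343, -0.00686924, -0.07641031],
       [-0.00592273,  0.08981151,  0.99594117,  1.13280475],
       [ 0.        ,  0.        ,  0.        ,  1.        ]]), {'camera_matrix': array([[367.53512418,   0.        , 256.23102789],
       [  0.        , 367.53512418, 192.93808306],
       [  0.        ,   0.        ,   1.        ]]), 'world_from_camera': array([[ 0.01080883,  0.99590621, -0.08974407,  0.40358382],
       [-0.99992404,  0.01023343, -0.00686924, -0.07641031],
       [-0.00592273,  0.08981151,  0.99594117,  1.13280475],
       [ 0.        ,  0.        ,  0.        ,  1.        ]])})
(array([[388.8392145 ,   0.        , 255.46870166],
       [  0.        , 388.8392145 , 184.6085334 ],
       [  0.        ,   0.        ,   1.        ]]), array([[-0.75161666,  0.45663283, -0.475982  , -0.04866279],
       [-0.65933026, -0.49947953,  
[... 588 characters left out ...]
})
{'time_s': 0.1, 'q': array([-1.54728326e+00,  1.81481698e-01,  1.60790427e+00, -1.01549427e-05,
        1.35378857e+00, -2.06279964e-01]), 'dq': array([ 0.0014378 , -0.002596  , -0.00138402,  0.00033333,  0.00019374,
        0.00011434]), 'joint_efforts': array([ 4.85231806e-05, -4.45874941e+01, -3.52241671e+01, -2.68401527e-04,
        4.10713779e-03, -7.89736021e-06]), 'eef_pos': array([ 0.13098538, -0.55940626,  0.24946761]), 'eef_rot': array([-7.88094085e-04,  9.93406217e-01,  1.14644943e-01,  6.72416094e-05]), 'wrist_force': array([ 0.56916676, -0.29857042,  0.26075598]), 'torque': array([-0.02191116, -0.00806824, -0.01271052]), 'grasp_force': 0.0, 'opening': 1.000727418643915} 0.019
```

View pics/top0.png

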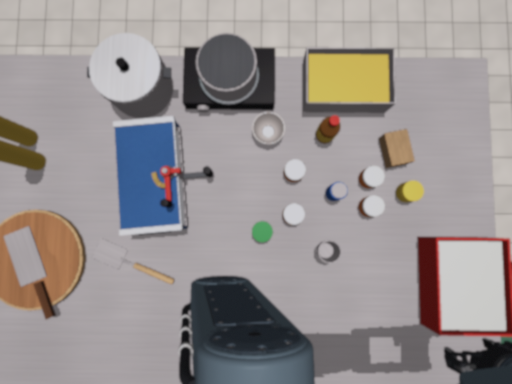

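View pics/side0.png

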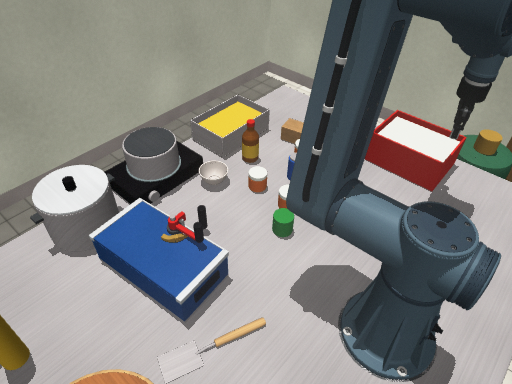

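The top view shows the carrier at (150,175), with its front towards image right. The tray knob is at (209,172), the latch pivot at (170,171) and its knob at (167,203). There are four white-lid jars, at (294,170), (293,214), (373,177) and (373,206). The look-alikes are green at (262,232) and yellow at (411,191). The salt tin is at (337,191), the cup at (327,252), the oil at (329,128), the bowl at (268,128) and the tea box at (398,148).

```bash
cat > m.py <<'E'
from h import *
def blobs(m,amin=30):
    n,l,s,c=cv2.connectedComponentsWithStats(m.astype(np.uint8)); return [(c[i],s[i]) for i in range(1,n) if s[i][4]>=amin],l
def lids(im):
    h=cv2.cvtColor(im,cv2.COLOR_RGB2HSV)
    m=(h[:,:,2]>205)&(h[:,:,1]<40); m[:, :250]=0; m[:150]=0;m[240:]=0;m[:,415:]=0
    return [(c.round(1),s[2:],onz("top",*c,.064)[:2].round(4)) for c,s in blobs(m)[0]]
E
python3 - <<'E'
from m import *
im=cv2.imread('pics/top0.png')[:,:,::-1].copy()
h=cv2.cvtColor(im,cv2.COLOR_RGB2HSV)
for x in lids(im): print("lid",x)
blue=(h[:,:,0]>100)&(h[:,:,0]<125)&(h[:,:,1]>150)&(h[:,:,2]>60)
blue[:, 200:]=0
white=(h[:,:,2]>200)&(h[:,:,1]<30); white[:,195:]=0; white[:112]=0; white[245:]=0;white[:,:105]=0
m=cv2.morphologyEx((blue|white).astype(np.uint8),cv2.MORPH_CLOSE,np.ones((15,15)))
cs,_=cv2.findContours(m,0,1); c=max(cs,key=cv2.contourArea)
box=cv2.boxPoints(cv2.minAreaRect(c))
w=np.array([onz("top",*p,.105)[:2] for p in box]); print("box",box.round(1),w.round(4),np.linalg.norm(np.diff(w,axis=0),axis=1),w.mean(0))
dark=(h[:,:,2]<60); dark[:110]=0;dark[240:]=0;dark[:,:110]=0;dark[:,250:]=0
for c,s in blobs(dark,15)[0]: print("dark",c.round(1),s,onz("top",*c,.183)[:2].round(4),onz("top",*c,.098)[:2].round(4))
red=((h[:,:,0]<8)|(h[:,:,0]>172))&(h[:,:,1]>150)&(h[:,:,2]>80);red[:,250:]=0
for c,s in blobs(red,15)[0]: print("red",c.round(1),s)
a=cv2.resize(im[110:245,105:215],None,fx=4.4,fy=4.4,interpolation=cv2.INTER_CUBIC)
b=cv2.resize(im[150:240,250:420],None,fx=1.8,fy=1.8,interpolation=cv2.INTER_CUBIC)
s=cv2.imread('pics/side0.png')[120:250,190:340,::-1]; s=cv2.resize(s,None,fx=2,fy=2,interpolation=cv2.INTER_CUBIC)
H=np.zeros((594,800,3),np.uint8); H[:a.shape[0],:a.shape[1]]=a; H[:b.shape[0],490:490+b.shape[1]]=b[:,:310]; H[300:300+s.shape[0],490:790]=s
cv2.imwrite('pics/crop0.png',H[:,:,::-1])
E
```

```text
lid (array([294.8, 168.9]), array([ 18,  18, 248], dtype=int32), array([ 0.572 , -0.1816]))
lid (array([373.5, 175.7]), array([ 18,  17, 231], dtype=int32), array([ 0.554 , -0.4117]))
lid (array([373.6, 205.3]), array([ 18,  18, 239], dtype=int32), array([ 0.4675, -0.4104]))
lid (array([293.9, 213.4]), array([ 19,  18, 260], dtype=int32), array([ 0.4414, -0.179 ]))
box [[112.6 120.4]
 [171.9 116.5]
 [179.3 230.2]
 [120.1 234.1]] [[0.7006 0.3444]
 [0.7135 0.1747]
 [0.3898 0.1438]
 [0.3773 0.3088]] [0.17020317 0.32513827 0.16547447] [0.54529369 0.24289732]
dark [207.7 172.4] [204 168   8   9  48] [0.5416 0.0575] [0.5539 0.0694]
dark [166.7 203.5] [162 200  10   8  53] [0.4593 0.1619] [0.4643 0.1833]
red [168.9 182.1] [163 168  17  33 182]
```

View pics/crop0.png

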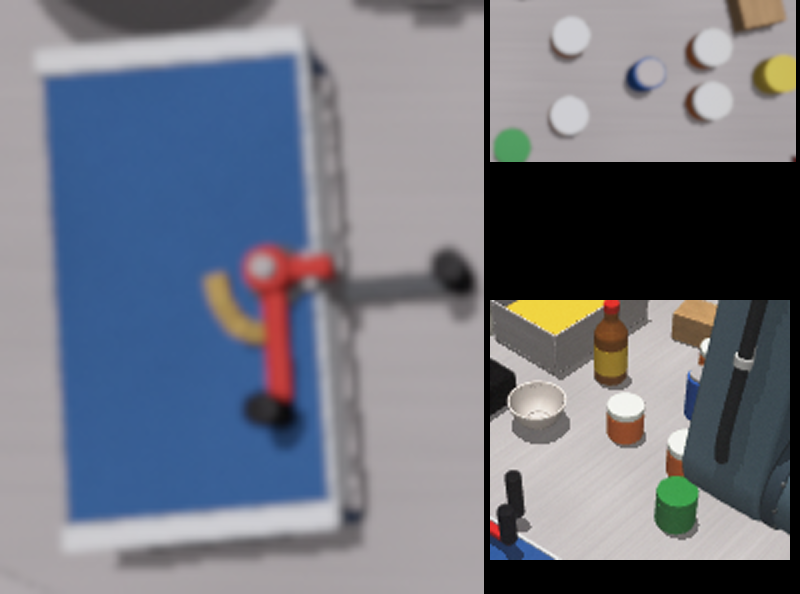

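All four white-lidded jars are orange: two show it in the side view, and the right pair show orange-brown flanks in the top crop. The green and yellow ones have coloured lids, so I leave them. Next I check the knob and pivot positions with both views.

```bash
python3 - <<'E'
from m import *
im=cv2.imread('pics/top0.png')[:,:,::-1].copy(); sd=cv2.imread('pics/side0.png')[:,:,::-1].copy()
# front/rear/side roof edges from blue-panel mask, line by line
h=cv2.cvtColor(im,cv2.COLOR_RGB2HSV)
roof=((h[:,:,0]>100)&(h[:,:,0]<125)&(h[:,:,1]>120)&(h[:,:,2]>60))|((h[:,:,2]>195)&(h[:,:,1]<30))
L=[];Rr=[]
for v in list(range(135,160))+list(range(212,222)):
    r=np.where(roof[v,105:190])[0]+105
    L.append(onz("top",r[0]-.5,v,.105)[:2]); Rr.append(onz("top",r[-1]+.5,v,.105)[:2])
for n,P in(("rear",L),("front",Rr)):
    P=np.array(P); a=np.polyfit(P[:,0],P[:,1],1); print(n,"yaw",90+np.degrees(np.arctan(a[0])),"y at x=.545",np.polyval(a,.545), "res",np.std(P[:,1]-np.polyval(a,P[:,0])))
print("pivot",[onz("top",164.8,170.5,z)[:2].round(4) for z in(.133,.145)])
print("lknob",onz("top",164.7,203.2,.183)[:2].round(4),"tknob",onz("top",207.3,172,.098)[:2].round(4))
hs=cv2.cvtColor(sd,cv2.COLOR_RGB2HSV); d=(hs[:,:,2]<60); d[:195]=0;d[260:]=0;d[:,:180]=0;d[:,225:]=0
for c,s in blobs(d,10)[0]: print("side dark",c,s)
for nm,p in(("lk",np.r_[onz("top",164.7,203.2,.183)]),("tk",np.r_[onz("top",207.3,172,.098)])):
    q=p.copy();q[2]=.133 if nm=="lk" else .018; print(nm,"side top/bot",proj("side",p),proj("side",q))
E
```

```text
rear yaw 95.71513076238053 y at x=.545 0.32161882454731044 res 0.0008061065010325696
front yaw 95.75788299298232 y at x=.545 0.16181455943680476 res 0.0007911739939151922
pivot [array([0.5531, 0.1826]), array([0.5513, 0.1795])]
lknob [0.46   0.1671] tknob [0.5552 0.0705]
side dark [200.12337662 224.21103896] [194 206  13  37 308]
lk side top/bot [199.80523026 223.72631277] [201.35216005 236.98199075]
tk side top/bot [204.40046755 207.89571906] [206.28136443 226.59475301]
```

```bash
python3 - <<'E'
from m import *
sd=cv2.imread('pics/side0.png')[:,:,::-1]; g=sd.max(2)
for v in range(203,244,2):
    r=np.where(g[v,185:220]<75)[0]+185; print(v,r.min() if len(r) else None,r.max() if len(r) else None, g[v,190:212:1])
E
```

```text
203 None None [201 204 204 202 203 203 207 204 202 202 201 204 203 204 206 206 207 207
 209 208 208 205]
205 201 201 [202 203 203 204 204 203 199 203 201 126  77  73  79 100 167 207 206 207
 206 206 205 206]
207 198 204 [205 205 201 199 200 202 199 122  43  37  39  38  39  41  45 125 205 205
 206 202 203 203]
209 198 205 [200 199 203 203 200 199 200 103  38  39  39  39  39  41  36  70 203 202
 202 200 202 204]
211 198 205 [201 201 198 202 201 202 203 147  33  33  34  34  34  34  36  45 200 200
 202 203 205 205]
213 198 205 [199 202 200 200 198 200 200 195  33  35  30  37  33  35  33  44 163 205
 204 204 202 200]
215 198 205 [200 199 198 200 199 203 205 202  55  32  32  33  32  35  35  42 116 202
 201 199 201 199]
217 199 205 [198 200 203 202 205 202 202 198 100  34  34  35  33  35  35  40 108 199
 201 200 197 199]
219 199 206 [201 202 201 199 202 197 199 199 149  34  34  32  36  37  32  33  71 199
 199 197 198 198]
221 199 206 [200 199 200 198 199 202 200 159 155  33  32  35  33  37  35  34  49 198
 196 198 197 198]
223 195 206 [200 199 203 199  93  49  39  40  41  41  40  35  33  36
[... 366 characters left out ...]
43 189  68  31  34  34  33  37  34  34  38 108 108 107 104 108
 107 126 200 198]
233 195 202 [229 229 228 219 111  35  33  34  33  35  36  36  37  81 105 106 104 107
 109 109 121 199]
235 195 203 [199 225 230 229 171  32  34  36  36  35  37  36  34  64 108 108 106 107
 111 194 203 201]
237 186 202 [ 78 126 140 189 219  35  34  37  36  33  33  33  37  86 232 225 210 203
 202 200 201 198]
239 193 203 [ 86  85  81  71 121  48  36  36  37  34  34  39  35  59 161 126 177 233
 224 208 202 199]
241 196 201 [ 88  87  86  86  84  81  55  37  35  33  38  38  87 160 164 164 163 170
 156 156 217 232]
243 None None [165 155 156  86  88  90  88  86  84  83  85  90  91 104 164 165 166 166
 166 167 162 163]
```

Call:
{"op": "send_rows", "data": {"dr": [[0,0,0],[0,0,0.3],[0,0,0.6],[0,0,0.9],[0,0,1.3],[0,0,1.3],[0,0,1.3],[0,0,1.3]], "xyz": [[0,0,-2],[2,0,-4],[6,0,-6],[10,-4,-6],[14,-8,-6],[16,-14,-6],[18,-20,-6],[20,-25,-6]], "jaw": [100,100,100,100,100,100,100,100]}}

```text
time_s: 1.1
eef_pos: [0.2686, -0.2686, 0.3098]
eef_rot: [-0.0, 0.999, 0.047, -0.0]
wrist_force: [0.5, -0.2, 0.1]
opening: 0.998
grasp_force: 0.0
```

```bash
cat >> h.py <<'E'
def tri(a,b):
    A=[];B=[]
    for n,(u,v) in (("top",a),("side",b)):
        o,d=ray(n,u,v); d=d/np.linalg.norm(d); P=np.eye(3)-np.outer(d,d); A.append(P);B.append(P@o)
    x=np.linalg.lstsq(np.vstack(A),np.hstack(B),rcond=None)[0]; return x,proj("top",x)-a,proj("side",x)-b
E
python3 - <<'E'
from h import *
print(tri((164.7,203.2),(198,226)),tri((207.3,172),(201.4,208)))
for p in("lk",(198,226),.183),("tk",(201.4,208),.098): print(p,onz("side",*p[1],p[2]))
ex=np.array([-.0995,.995]);ey=np.array([-.995,-.0995])
for z in(.133,.139,.145):
  pv=onz("top",164.8,170.5,z)[:2];print(pv,pv+.09*ey)
E
```

```text
(array([0.46172286, 0.1701147 , 0.17548653]), array([-0.39944726, -0.48195324]), array([0.65841065, 0.11568429])) (array([0.55866574, 0.07344153, 0.09635449]), array([-0.91605379, -1.13646994]), array([1.44225433, 0.25207067]))
('lk', (198, 226), 0.183) [0.457848   0.17501723 0.183     ]
('tk', (201.4, 208), 0.098) [0.56115728 0.07651236 0.098     ]
[0.55305686 0.18263635] [0.46350686 0.17368135]
[0.55215984 0.18108176] [0.46260984 0.17212676]
[0.55126283 0.17952718] [0.46171283 0.17057218]
```

Call:
{"op": "send_rows", "data": {"dr": [[0,0,0],[0,0,0],[0,0,0],[0,0,0],[0,0,0],[0,0,0],[0,0,0],[0,0,0]], "xyz": [[1,-2,0],[4,-8,0],[7,-14,0],[11,-20,0],[15,-26,1],[19,-33,3],[22,-39,5],[23.3,-42,6]], "jaw": [100,100,100,100,100,100,100,100]}}

```text
time_s: 2.1
eef_pos: [0.4521, 0.146, 0.2573]
eef_rot: [0.0, 0.999, 0.047, 0.0]
wrist_force: [1.1, -1.1, 0.6]
opening: 1.002
grasp_force: 0.0
```

Call:
{"op": "send_rows", "data": {"dr": [[0,0,0],[0,0,0],[0,0,0],[0,0,0],[0,0,0],[0,0,0],[0,0,0],[0,0,0]], "xyz": [[0,0,0],[0,0,0],[0,0,0],[0,0,0],[0,0,0],[0,0,0],[0,0,0],[0,0,0]], "jaw": [60,60,60,60,60,60,60,60]}}

```text
time_s: 3.1
eef_pos: [0.4517, 0.1438, 0.2578]
eef_rot: [-0.0, 0.999, 0.047, -0.0]
wrist_force: [-0.6, 0.7, -0.3]
opening: 0.599
grasp_force: 0.0
```

```bash
python3 - <<'E'
from h import *
a=snap("top");b=snap("side")
a=cv2.resize(a[120:250,100:230],(400,400),interpolation=cv2.INTER_CUBIC);b=cv2.resize(b[140:280,130:270],(400,400),interpolation=cv2.INTER_CUBIC)
cv2.imwrite("pics/c1.png",np.hstack([a,b])[:,:,::-1]); print(tool()[0],tool()[1].as_matrix().round(3),to([.461,.171,.161]))
E
```

```text
[0.45169263 0.14381483 0.25779185] [[ 0.996  0.094 -0.   ]
 [ 0.094 -0.996  0.   ]
 [-0.    -0.    -1.   ]] [ 1.18 -2.62  9.68]
```

View pics/c1.png

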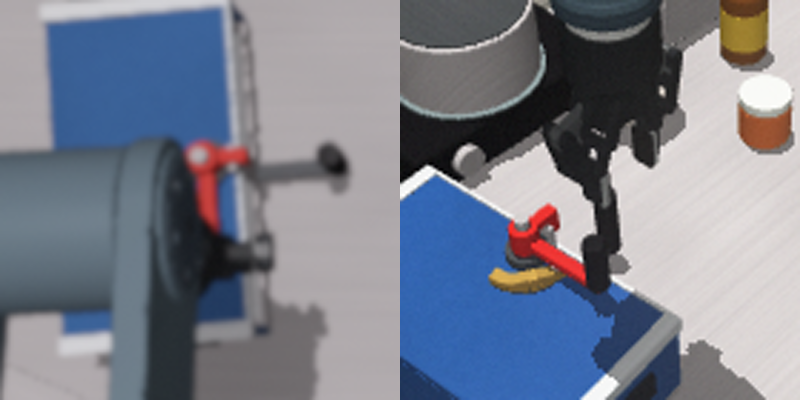

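The side crop shows the latch knob at crop (597,262), just below the fingers, with the arm and hump clearly visible. I descend onto it and grip.

Call:
{"op": "send_rows", "data": {"dr": [[0,0,0],[0,0,0],[0,0,0],[0,0,0],[0,0,0],[0,0,0],[0,0,0],[0,0,0]], "xyz": [[0.6,-1.3,0],[1.2,-2.6,0],[1.2,-2.6,1],[1.2,-2.6,3],[1.2,-2.6,5.5],[1.2,-2.6,8],[1.2,-2.6,9.6],[1.2,-2.6,9.6]], "jaw": [60,60,60,60,60,60,60,60]}}

```text
time_s: 4.2
eef_pos: [0.4602, 0.1707, 0.1604]
eef_rot: [0.0, 0.999, 0.047, -0.002]
wrist_force: [-1.1, -1.2, -0.3]
opening: 0.601
grasp_force: 0.0
```

Call:
{"op": "send_rows", "data": {"dr": [[0,0,0],[0,0,0],[0,0,0],[0,0,0],[0,0,0],[0,0,0],[0,0,0],[0,0,0]], "xyz": [[0,0,0],[0,0,0],[0,0,0],[0,0,0],[0,0,0],[0,0,0],[0,0,0],[0,0,0]], "jaw": [45,35,20,0,0,0,0,0]}}

```text
time_s: 5.2
eef_pos: [0.4617, 0.1711, 0.1627]
eef_rot: [-0.0, 0.999, 0.047, 0.001]
wrist_force: [-1.4, 1.1, 6.3]
opening: 0.243
grasp_force: 58.5
```

```bash
python3 - <<'E'
from h import *
print(tool()[2])
ex=np.array([-.0995,.995]);ey=np.array([-.995,-.0995])
e,r,_=tool()
k=e.copy(); k0=.09*ey
for t in (.15,.3,.45,.6,.75,.9,1.05,1.2,1.35,1.5):
    l=np.interp(t,[0,.55,.75,1.2,1.5],[0,8.5,8.5,2.5,2.5])/1000
    p=.09*(np.cos(t)*ey+np.sin(t)*ex)-k0
    print(t,to(np.r_[e[:2]+p,e[2]+l]))
E
```

```text
{'time_s': 5.2, 'q': array([1.13030740e-01, 9.63134484e-02, 1.89252544e+00, 5.94793993e-04,
       1.15135964e+00, 1.58982926e+00]), 'dq': array([-0.0006989 , -0.00122915,  0.00055257, -0.0010493 ,  0.00105063,
        0.00151503]), 'joint_efforts': array([-1.34603564e+00, -3.39178777e+01, -2.98849905e+01, -7.11794011e-01,
       -3.75134032e-01,  8.88208189e-03]), 'eef_pos': array([0.4616853, 0.1711285, 0.1626595]), 'eef_rot': array([-3.17105231e-04,  9.98901149e-01,  4.68607976e-02,  6.77614610e-04]), 'wrist_force': array([-1.4261228 ,  1.11501396,  6.30598895]), 'torque': array([0.40624321, 0.14684772, 0.01512937]), 'grasp_force': 58.51198732852936, 'opening': 0.24289708363910462}
0.15 [ 0.09 -1.35 -0.23]
0.3 [ 0.39 -2.66 -0.46]
0.45 [ 0.87 -3.92 -0.69]
0.6 [ 1.54 -5.09 -0.84]
0.75 [ 2.38 -6.15 -0.84]
0.9 [ 3.36 -7.07 -0.64]
1.05 [ 4.48 -7.83 -0.44]
1.2 [ 5.69 -8.42 -0.24]
1.35 [ 6.98 -8.82 -0.24]
1.5 [ 8.31 -9.03 -0.23]
```

Call:
{"op": "send_rows", "data": {"dr": [[0,0,0],[0,0,0],[0,0,0],[0,0,0],[0,0,0],[0,0,0],[0,0,0],[0,0,0]], "xyz": [[0,-0.4,-0.2],[0.1,-1.4,-0.4],[0.2,-2,-0.5],[0.4,-2.7,-0.6],[0.6,-3.3,-0.7],[0.9,-3.9,-0.9],[1.2,-4.5,-1],[1.5,-5.1,-1.1]], "jaw": [0,0,0,0,0,0,0,0]}}

```text
time_s: 6.2
eef_pos: [0.4686, 0.2207, 0.1715]
eef_rot: [0.002, 0.999, 0.046, -0.004]
wrist_force: [-8.1, -11.4, 2.0]
opening: 0.241
grasp_force: 60.7
```

Call:
{"op": "send_rows", "data": {"dr": [[0,0,0],[0,0,0],[0,0,0],[0,0,0],[0,0,0],[0,0,0],[0,0,0],[0,0,0]], "xyz": [[0.4,-0.5,0],[0.9,-1.1,0],[1.3,-1.5,0.1],[1.9,-2,0.2],[2.4,-2.4,0.3],[3,-2.8,0.4],[3.6,-3.1,0.5],[4.2,-3.3,0.6]], "jaw": [0,0,0,0,0,0,0,0]}}

```text
time_s: 7.2
eef_pos: [0.5089, 0.2592, 0.1662]
eef_rot: [0.001, 0.999, 0.046, -0.002]
wrist_force: [4.8, -3.2, 0.1]
opening: 0.238
grasp_force: 60.7
```

Call:
{"op": "send_rows", "data": {"dr": [[0,0,0],[0,0,0],[0,0,0],[0,0,0],[0,0,0],[0,0,0],[0,0,0],[0,0,0]], "xyz": [[0.5,-0.2,0],[1,-0.4,0],[1.6,-0.5,0],[2.1,-0.6,0],[2.6,-0.6,0],[3,-0.6,0],[3,-0.6,0],[3,-0.6,0]], "jaw": [0,0,0,0,0,0,0,0]}}

```text
time_s: 8.2
eef_pos: [0.5394, 0.2693, 0.1661]
eef_rot: [-0.001, 0.999, 0.047, -0.0]
wrist_force: [-0.5, 2.6, -9.1]
opening: 0.239
grasp_force: 60.1
```

```bash
python3 - <<'E'
from h import *
a=snap("top");b=snap("side")
a=cv2.resize(a[120:250,100:230],(400,400),interpolation=cv2.INTER_CUBIC);b=cv2.resize(b[140:280,130:270],(400,400),interpolation=cv2.INTER_CUBIC)
cv2.imwrite("pics/c2.png",np.hstack([a,b])[:,:,::-1])
ex=np.array([-.0995,.995]);ey=np.array([-.995,-.0995])
e,r,o=tool(); d=e[:2]-np.array([.4617,.1711])-.09*np.array([.995,.0995]); print(e, np.linalg.norm(d), np.arctan2(d@ex,d@ey))
E
```

```text
[0.53923076 0.26917938 0.16620308] 0.08993117973923535 1.5364145558551738
```

View pics/c2.png

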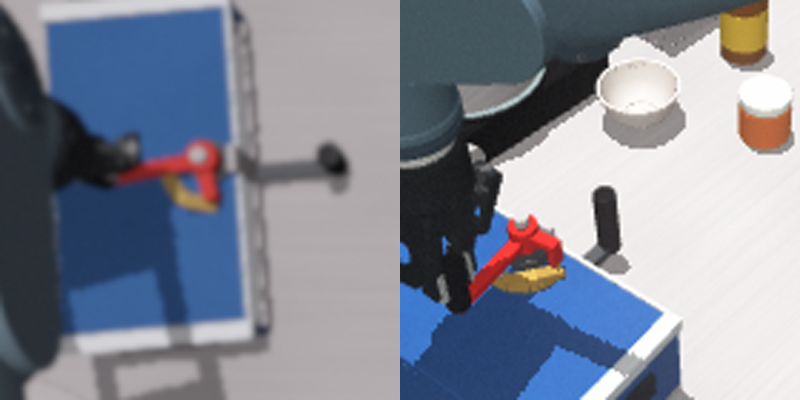

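The handle now lies along carrier +x, so the latch is open. I release it and go to the tray knob.

Call:
{"op": "send_rows", "data": {"dr": [[0,0,0],[0,0,0],[0,0,0],[0,0,0],[0,0,0],[0,0,0],[0,0,0],[0,0,0]], "xyz": [[0,0,0],[0,0,0],[0,0,-1],[0,0,-3],[0,0,-6],[0,0,-8],[0,3,-8],[0,7,-8]], "jaw": [60,60,60,60,60,60,60,60]}}

```text
time_s: 9.3
eef_pos: [0.5466, 0.1988, 0.2495]
eef_rot: [-0.0, 0.999, 0.048, 0.002]
wrist_force: [0.7, -0.6, -0.1]
opening: 0.598
grasp_force: 0.0
```

Call:
{"op": "send_rows", "data": {"dr": [[0,0,0],[0,0,0],[0,0,0],[0,0,0],[0,0,0],[0,0,0],[0,0,0],[0,0,0]], "xyz": [[0,4,0],[0,8,0],[0,12,0],[0,12.7,0],[0,12.7,0],[0,12.7,0],[0,12.7,0],[0,12.7,0]], "jaw": [60,60,60,60,60,60,60,60]}}

```text
time_s: 10.3
eef_pos: [0.5577, 0.0732, 0.2468]
eef_rot: [-0.0, 0.999, 0.047, -0.0]
wrist_force: [-0.7, 0.2, -0.4]
opening: 0.601
grasp_force: 0.0
```

```bash
python3 - <<'E'
from h import *
print(tool()[0],to([.558,.0735,.080]))
a=snap("top");b=snap("side")
a=cv2.resize(a[120:250,100:230],(400,400),interpolation=cv2.INTER_CUBIC);b=cv2.resize(b[140:280,130:270],(400,400),interpolation=cv2.INTER_CUBIC)
cv2.imwrite("pics/c3.png",np.hstack([a,b])[:,:,::-1])
E
```

```text
[0.55773457 0.07315698 0.24679593] [ 0.03 -0.03 16.68]
```

View pics/c3.png

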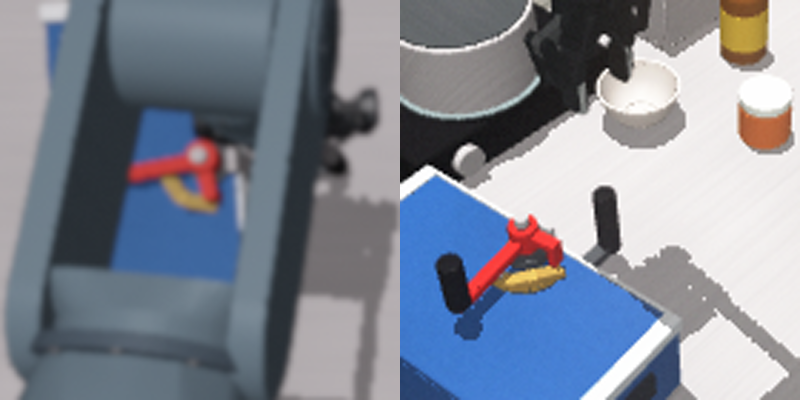

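The latch stays open at crop (455,285), and the tray knob stands at crop (605,215). I descend and grip it.

Call:
{"op": "send_rows", "data": {"dr": [[0,0,0],[0,0,0],[0,0,0],[0,0,0],[0,0,0],[0,0,0],[0,0,0],[0,0,0]], "xyz": [[0,0,3],[0,0,7],[0,0,10],[0,0,12],[0,0,14],[0,0,15.5],[0,0,16.6],[0,0,16.6]], "jaw": [60,60,60,60,60,60,60,60]}}

```text
time_s: 11.4
eef_pos: [0.5574, 0.0724, 0.0801]
eef_rot: [-0.0, 0.999, 0.047, -0.001]
wrist_force: [-0.6, -0.3, -0.6]
opening: 0.6
grasp_force: 0.0
```

Call:
{"op": "send_rows", "data": {"dr": [[0,0,0],[0,0,0],[0,0,0],[0,0,0],[0,0,0],[0,0,0],[0,0,0],[0,0,0]], "xyz": [[0,0,0],[0,0,0],[0,0,0],[0,0,0],[0,0,0],[0,0,0],[0,0,0],[0,0,0]], "jaw": [45,35,20,0,0,0,0,0]}}

```text
time_s: 12.4
eef_pos: [0.5585, 0.0725, 0.0819]
eef_rot: [-0.0, 0.999, 0.047, 0.001]
wrist_force: [-1.9, 0.6, 5.7]
opening: 0.263
grasp_force: 58.5
```

Call:
{"op": "send_rows", "data": {"dr": [[0,0,0],[0,0,0],[0,0,0],[0,0,0],[0,0,0],[0,0,0],[0,0,0],[0,0,0]], "xyz": [[0,0.5,0],[0,2.5,0],[0,5,0],[0,7.5,0],[0,10,0],[0.1,12,0],[0.1,13.5,0],[0.1,14.5,0]], "jaw": [0,0,0,0,0,0,0,0]}}

```text
time_s: 13.4
eef_pos: [0.5732, -0.0728, 0.0819]
eef_rot: [0.0, 0.999, 0.047, 0.001]
wrist_force: [0.5, 2.7, 5.9]
opening: 0.265
grasp_force: 59.1
```

Call:
{"op": "send_rows", "data": {"dr": [[0,0,0],[0,0,0],[0,0,0],[0,0,0],[0,0,0],[0,0,0],[0,0,0],[0,0,0]], "xyz": [[0,0.3,0],[0,0.5,0],[0,0.7,0],[0,0.8,0],[0,0.8,0],[0,0.8,0],[0,0.8,0],[0,0.8,0]], "jaw": [0,0,0,0,0,0,0,0]}}

```text
time_s: 14.4
eef_pos: [0.5733, -0.0742, 0.0818]
eef_rot: [-0.004, 0.999, 0.047, 0.0]
wrist_force: [-0.9, 24.5, 13.6]
opening: 0.261
grasp_force: 60.8
```

Call:
{"op": "send_rows", "data": {"dr": [[0,0,0],[0,0,0],[0,0,0],[0,0,0],[0,0,0],[0,0,0],[0,0,0],[0,0,0]], "xyz": [[0,-0.5,0],[0,-0.5,0],[0,-0.5,0],[0,-0.5,-2],[0,-0.5,-6],[0,-0.5,-10],[-3,-0.5,-14],[-8,-0.5,-17]], "jaw": [60,60,60,60,60,60,60,60]}}

```text
time_s: 15.4
eef_pos: [0.4935, -0.0832, 0.2544]
eef_rot: [0.001, 0.999, 0.047, 0.002]
wrist_force: [-0.2, -0.5, 0.7]
opening: 0.597
grasp_force: 0.0
```

Call:
{"op": "send_rows", "data": {"dr": [[0,0,0],[0,0,0],[0,0,0],[0,0,0],[0,0,0],[0,0,0],[0,0,0],[0,0,0]], "xyz": [[-5,5,0],[-10,10,0],[-15,15,0],[-18,20,0],[-18,25,0],[-18,30,0],[-18,32,0],[-18,32,0]], "jaw": [100,100,100,100,100,100,100,100]}}

```text
time_s: 16.4
eef_pos: [0.3432, -0.4194, 0.2518]
eef_rot: [0.0, 0.999, 0.046, 0.0]
wrist_force: [0.3, 0.4, -0.1]
opening: 0.998
grasp_force: 0.0
```

```bash
python3 - <<'E'
from m import *
a=snap("top","top4");b=snap("side")
a=cv2.resize(a[110:250,100:240],(400,400),interpolation=cv2.INTER_CUBIC);b=cv2.resize(b[140:280,130:270],(400,400),interpolation=cv2.INTER_CUBIC)
cv2.imwrite("pics/c4.png",np.hstack([a,b])[:,:,::-1])
print(tool()[0])
for l in lids(cv2.imread("pics/top4.png")[:,:,::-1].copy()): print(l, to(np.r_[l[2],.1]))
E
```

```text
[ 0.34356397 -0.41732398  0.2514144 ]
(array([294.8, 168.7]), array([ 19,  19, 265], dtype=int32), array([ 0.5724, -0.1816])) [ 24.98 -21.34  15.15]
(array([373.7, 175.6]), array([ 18,  18, 261], dtype=int32), array([ 0.5544, -0.4122])) [21.04  1.46 15.14]
(array([373.8, 205.3]), array([ 19,  19, 268], dtype=int32), array([ 0.4674, -0.4109])) [12.39  0.52 15.14]
(array([293.9, 213.3]), array([ 19,  19, 279], dtype=int32), array([ 0.4416, -0.1791])) [ 11.98 -22.8   15.14]
```

View pics/c4.png

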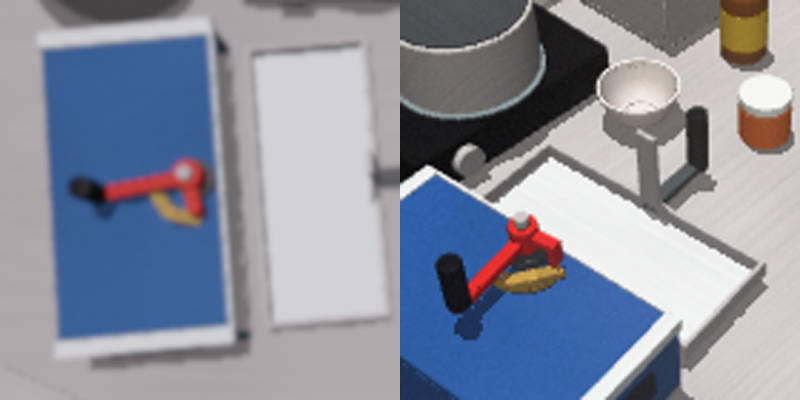

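The tray is fully out, its floor at crop (320,190) clear and white. The jars are unmoved. I pick the jar at (0.467,-0.411).

Call:
{"op": "send_rows", "data": {"dr": [[0,0,0],[0,0,0],[0,0,0],[0,0,0],[0,0,0],[0,0,0],[0,0,0],[0,0,0]], "xyz": [[4,0.2,0],[8,0.4,2],[11,0.6,5],[12.4,0.6,9],[12.4,0.6,13],[12.4,0.6,16],[12.4,0.6,19],[12.4,0.6,20.6]], "jaw": [100,100,100,100,100,100,100,100]}}

```text
time_s: 17.5
eef_pos: [0.4675, -0.4103, 0.0439]
eef_rot: [-0.001, 0.999, 0.047, -0.001]
wrist_force: [-1.2, 1.0, 0.5]
opening: 0.998
grasp_force: 0.0
```

Call:
{"op": "send_rows", "data": {"dr": [[0,0,0],[0,0,0],[0,0,0],[0,0,0],[0,0,0],[0,0,0],[0,0,0],[0,0,0]], "xyz": [[0,0,0],[0,0,0],[0,0,0],[0,0,0],[0,0,0],[0,0,0],[0,0,0],[0,0,0]], "jaw": [90,80,70,60,50,50,50,50]}}

```text
time_s: 18.5
eef_pos: [0.4687, -0.4127, 0.047]
eef_rot: [0.001, 0.999, 0.047, 0.001]
wrist_force: [-0.5, 2.7, 6.2]
opening: 0.71
grasp_force: 63.2
```

```bash
cat >> m.py <<'E'
def floor(im):
    h=cv2.cvtColor(im,cv2.COLOR_RGB2HSV); m=((h[:,:,2]>198)&(h[:,:,1]<25)).astype(np.uint8); m[:,:186]=0;m[:,240:]=0;m[:110]=0;m[240:]=0
    m=cv2.morphologyEx(m,cv2.MORPH_OPEN,np.ones((3,3))); c=max(cv2.findContours(m,0,1)[0],key=cv2.contourArea)
    b=cv2.boxPoints(cv2.minAreaRect(c)); w=np.array([onz("top",*p,.016)[:2] for p in b]); return w
E
python3 - <<'E'
from m import *
w=floor(cv2.imread("pics/top4.png")[:,:,::-1].copy()); print(w.round(4),np.linalg.norm(np.diff(w,axis=0),axis=1),w.mean(0))
E
```

```text
[[ 0.6971  0.1423]
 [ 0.7076  0.0231]
 [ 0.4243 -0.0033]
 [ 0.4141  0.1132]] [0.11966457 0.28452253 0.1169778 ] [0.56075305 0.06885345]
```

Call:
{"op": "send_rows", "data": {"dr": [[0,0,0],[0,0,0],[0,0,0],[0,0,0],[0,0,0],[0,0,0],[0,0,0],[0,0,0]], "xyz": [[0,0,-2],[0,0,-6],[0,0,-11],[0,0,-16],[0,-3,-19],[0,-8,-20],[1,-13,-20],[1,-18,-20]], "jaw": [50,50,50,50,50,50,50,50]}}

```text
time_s: 19.5
eef_pos: [0.461, -0.2307, 0.2466]
eef_rot: [0.001, 0.999, 0.047, 0.001]
wrist_force: [0.5, 0.2, -2.4]
opening: 0.71
grasp_force: 65.9
```

Call:
{"op": "send_rows", "data": {"dr": [[0,0,0],[0,0,0],[0,0,0],[0,0,0],[0,0,0],[0,0,0],[0,0,0],[0,0,0]], "xyz": [[0.5,-5,0],[1,-10,0],[1.5,-15,0],[2,-20,0],[2,-25,0],[2,-28,0],[2,-29.1,0],[2,-29.1,0]], "jaw": [50,50,50,50,50,50,50,50]}}

```text
time_s: 20.5
eef_pos: [0.4537, 0.0596, 0.2456]
eef_rot: [0.0, 0.999, 0.047, 0.001]
wrist_force: [0.4, -0.0, -2.9]
opening: 0.709
grasp_force: 66.1
```

```bash
python3 - <<'E'
from m import *
print(tool()[0],tool()[2]["opening"],to([.4553,.0597,.0635]))
E
```

```text
[0.45369992 0.05959838 0.24558901] 0.7090788214432372 [ 1.400e-01 -1.000e-02  1.821e+01]
```

Call:
{"op": "send_rows", "data": {"dr": [[0,0,0],[0,0,0],[0,0,0],[0,0,0],[0,0,0],[0,0,0],[0,0,0],[0,0,0]], "xyz": [[0.1,0,3],[0.1,0,7],[0.1,0,11],[0.1,0,14],[0.1,0,16],[0.1,0,17.3],[0.1,0,18.1],[0.1,0,18.1]], "jaw": [50,50,50,50,50,50,50,50]}}

```text
time_s: 21.5
eef_pos: [0.455, 0.0593, 0.064]
eef_rot: [0.0, 0.999, 0.047, 0.0]
wrist_force: [0.6, -0.6, -1.4]
opening: 0.708
grasp_force: 66.2
```

Call:
{"op": "send_rows", "data": {"dr": [[0,0,0],[0,0,0],[0,0,0],[0,0,0],[0,0,0],[0,0,0],[0,0,0],[0,0,0]], "xyz": [[0,0,0],[0,0,0],[0,0,0],[0,0,-1],[0,0,-4],[0,0,-8],[0,0,-12],[0,0,-16]], "jaw": [75,85,88,88,88,88,100,100]}}

```text
time_s: 22.5
eef_pos: [0.4545, 0.0597, 0.226]
eef_rot: [0.0, 0.999, 0.047, 0.0]
wrist_force: [0.9, 0.3, 1.6]
opening: 1.002
grasp_force: 0.0
```

Call:
{"op": "send_rows", "data": {"dr": [[0,0,0],[0,0,0],[0,0,0],[0,0,0],[0,0,0],[0,0,0],[0,0,0],[0,0,0]], "xyz": [[0,5,-2],[0,10,-2],[0,15,-2],[0,20,-2],[0,25,-2],[0,30,-2],[0,35,-2],[0,40,-2]], "jaw": [100,100,100,100,100,100,100,100]}}

```text
time_s: 23.5
eef_pos: [0.492, -0.3402, 0.2448]
eef_rot: [0.0, 0.999, 0.047, 0.0]
wrist_force: [1.0, 0.1, -0.6]
opening: 1.003
grasp_force: 0.0
```

```bash
cat >> m.py <<'E'
def look(f):
    a=snap("top",f)
    print("tcp",tool()[0])
    for l in lids(a): print(l[0],l[2], to(np.r_[l[2],.045]))
    # jars in the tray: orange flanks absent from above; lids bound by grey edge -> report Hough circles
    g=cv2.cvtColor(cv2.resize(a[110:245,180:245],None,fx=4,fy=4,interpolation=cv2.INTER_CUBIC),cv2.COLOR_RGB2GRAY)
    c=cv2.HoughCircles(g,3,1.5,150,param1=120,param2=.6,minRadius=38,maxRadius=48)
    if c is not None:
        for x,y,r in c[0]: print("tray jar",onz("top",x/4+180,y/4+110,.08)[:2].round(4),round(r/4,1))
E
python3 -c "
from m import *
look('top5')"
```

```text
tcp [ 0.49162692 -0.34621718  0.24469178]
[365.  161.4] [ 0.5963 -0.3875] [10.04  4.96 20.  ]
[294.9 168.8] [ 0.5721 -0.1817] [  9.49 -15.76  19.9 ]
[294.  213.4] [ 0.4415 -0.1793] [ -3.5  -17.17  19.88]
tray jar [0.5678 0.0399] 11.8
tray jar [0.4558 0.056 ] 11.3
```

```bash
python3 -c "
import cv2;a=cv2.imread('pics/top5.png')[90:260,170:440];cv2.imwrite('pics/c5.png',cv2.resize(a,None,fx=2.9,fy=2.9,interpolation=cv2.INTER_CUBIC))"
```

```text
(no output)
```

View pics/c5.png

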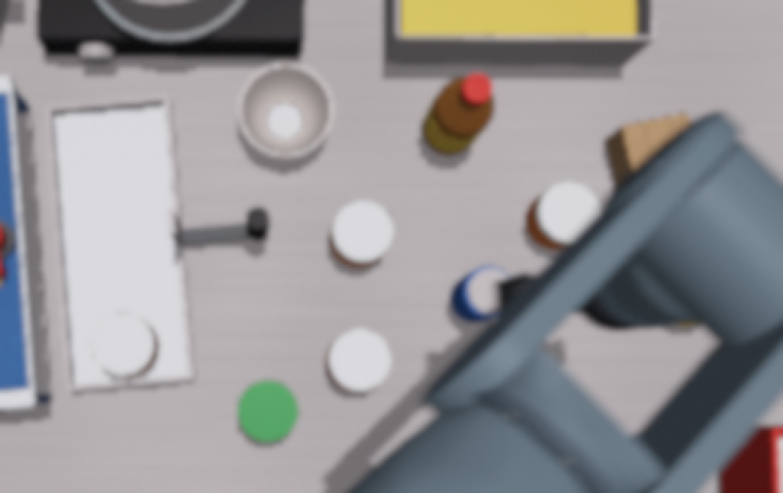

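One jar was knocked: its lid is now near crop (568,212), about (366,163) in the full picture, partly hidden by the arm. The first jar stands upright in the tray at crop (127,345). I take the nearer jar at (0.572,-0.182) next and re-measure the knocked one afterwards.

Call:
{"op": "send_rows", "data": {"dr": [[0,0,0],[0,0,0],[0,0,0],[0,0,0],[0,0,0],[0,0,0],[0,0,0],[0,0,0]], "xyz": [[3,-4,0],[6,-8,0],[8,-12,0],[9.4,-15,0],[9.5,-15.8,2],[9.5,-15.8,6],[9.5,-15.8,10],[9.5,-15.8,13]], "jaw": [100,100,100,100,100,100,100,100]}}

```text
time_s: 24.55
eef_pos: [0.5712, -0.1717, 0.1128]
eef_rot: [-0.0, 0.999, 0.047, -0.0]
wrist_force: [-0.2, -0.1, -0.0]
opening: 1.002
grasp_force: 0.0
```

Call:
{"op": "send_rows", "data": {"dr": [[0,0,0],[0,0,0],[0,0,0],[0,0,0],[0,0,0],[0,0,0],[0,0,0],[0,0,0]], "xyz": [[0,0,3],[0,0,5],[0,0,6.9],[0,0,6.9],[0,0,6.9],[0,0,6.9],[0,0,6.9],[0,0,6.9]], "jaw": [100,100,100,100,85,70,50,50]}}

```text
time_s: 25.55
eef_pos: [0.5733, -0.1737, 0.0471]
eef_rot: [0.001, 0.999, 0.047, 0.002]
wrist_force: [-0.4, -2.4, 4.9]
opening: 0.711
grasp_force: 63.7
```

Call:
{"op": "send_rows", "data": {"dr": [[0,0,0],[0,0,0],[0,0,0],[0,0,0],[0,0,0],[0,0,0],[0,0,0],[0,0,0]], "xyz": [[0,0,0],[0,0,0],[0,0,0],[0,0,-3],[0,0,-8],[0,0,-13],[0,0,-18],[0,0,-20]], "jaw": [50,50,50,50,50,50,50,50]}}

```text
time_s: 26.55
eef_pos: [0.5731, -0.1728, 0.2496]
eef_rot: [0.001, 0.999, 0.047, 0.003]
wrist_force: [-0.2, 0.9, -2.3]
opening: 0.711
grasp_force: 65.6
```

```bash
python3 - <<'E'
from m import *
print(to([.525,.0664,.0635])); look("top6")
E
```

```text
[ -2.65 -24.33  18.52]
tcp [ 0.57373162 -0.17309952  0.25117611]
[366.1 162.4] [ 0.5933 -0.3907] [-0.24 21.76 20.71]
tray jar [ 0.4664 -0.0321] 11.8
tray jar [0.5514 0.0385] 11.4
tray jar [0.3515 0.0292] 11.8
tray jar [0.4219 0.1122] 10.4
```

Call:
{"op": "send_rows", "data": {"dr": [[0,0,0],[0,0,0],[0,0,0],[0,0,0],[0,0,0],[0,0,0],[0,0,0],[0,0,0]], "xyz": [[-0.5,-4,0],[-1,-9,0],[-1.5,-14,0],[-2,-19,0],[-2.6,-23,0],[-2.6,-24.3,0],[-2.6,-24.3,0],[-2.6,-24.3,0]], "jaw": [50,50,50,50,50,50,50,50]}}

```text
time_s: 27.6
eef_pos: [0.5235, 0.0661, 0.2447]
eef_rot: [0.0, 0.999, 0.046, -0.0]
wrist_force: [-0.1, 0.2, -1.6]
opening: 0.71
grasp_force: 66.0
```

```bash
python3 - <<'E'
from m import *
print(to([.525,.0664,.0635]))
E
```

```text
[ 0.16 -0.03 18.12]
```

Next target after release: the knocked jar at (0.593,-0.391). I park at a clear spot first so I can see it.

Call:
{"op": "send_rows", "data": {"dr": [[0,0,0],[0,0,0],[0,0,0],[0,0,0],[0,0,0],[0,0,0],[0,0,0],[0,0,0]], "xyz": [[0.1,0,3],[0.1,0,7],[0.1,0,11],[0.1,0,14],[0.1,0,16],[0.1,0,17.3],[0.1,0,18],[0.1,0,18]], "jaw": [50,50,50,50,50,50,50,50]}}

```text
time_s: 28.6
eef_pos: [0.5244, 0.0669, 0.0649]
eef_rot: [0.0, 0.999, 0.047, -0.0]
wrist_force: [0.2, -0.4, -1.3]
opening: 0.707
grasp_force: 66.0
```

Call:
{"op": "send_rows", "data": {"dr": [[0,0,0],[0,0,0],[0,0,0],[0,0,0],[0,0,0],[0,0,0],[0,0,0],[0,0,0]], "xyz": [[0,0,0],[0,0,0],[0,0,0],[0,0,-1],[0,0,-4],[0,0,-8],[0,0,-12],[0,0,-16]], "jaw": [75,85,88,88,88,88,100,100]}}

```text
time_s: 29.6
eef_pos: [0.5241, 0.0673, 0.2271]
eef_rot: [0.0, 0.999, 0.047, 0.0]
wrist_force: [0.7, -0.7, -0.3]
opening: 1.001
grasp_force: 0.0
```

Call:
{"op": "send_rows", "data": {"dr": [[0,0,0],[0,0,0],[0,0,0],[0,0,0],[0,0,0],[0,0,0],[0,0,0],[0,0,0]], "xyz": [[0,5,-2],[0,10,-2],[0,15,-2],[0,20,-2],[0,24,-2],[0,25,-2],[0,25,-2],[0,25,-2]], "jaw": [100,100,100,100,100,100,100,100]}}

```text
time_s: 30.6
eef_pos: [0.5475, -0.1804, 0.245]
eef_rot: [-0.0, 0.999, 0.047, -0.0]
wrist_force: [0.5, -0.0, 1.0]
opening: 1.0
grasp_force: 0.0
```

```bash
python3 -c "
from m import *
look('top7')
a=cv2.imread('pics/top7.png')[90:260,170:440];cv2.imwrite('pics/c7.png',cv2.resize(a,None,fx=2.9,fy=2.9,interpolation=cv2.INTER_CUBIC))"
```

```text
tcp [ 0.54756595 -0.18029809  0.24499373]
[367.4 163.3] [ 0.5907 -0.3944] [ 2.26 21.73 19.99]
tray jar [0.4525 0.0592] 11.3
tray jar [ 0.5499 -0.0255] 11.8
```

View pics/c7.png

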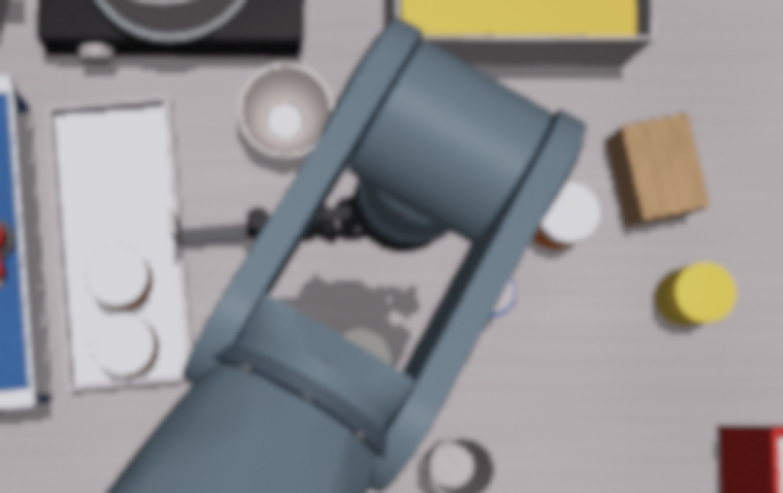

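The knocked jar's lid centre is at crop (570,212). With the present finger line, the right finger would meet the tea box corner at crop (632,225). I turn the gripper 40° so the fingers go upper-left and lower-right.

Call:
{"op": "send_rows", "data": {"dr": [[0,0,1],[0,0,2],[0,0,3],[0,0,4],[0,0,5],[0,0,6],[0,0,6.7],[0,0,6.7]], "xyz": [[0.5,4,0],[1,8,0],[1.5,12,0],[2,16,0],[2.4,20,0],[2.4,21.5,0],[2.4,21.5,2],[2.4,21.5,4]], "jaw": [100,100,100,100,100,100,100,100]}}

```text
time_s: 31.65
eef_pos: [0.5921, -0.3925, 0.2042]
eef_rot: [-0.0, 0.954, -0.298, 0.0]
wrist_force: [-0.3, 0.1, 0.4]
opening: 1.0
grasp_force: 0.0
```

```bash
python3 - <<'E'
from m import *
b=snap("side"); print(to([.5915,-.392,.045]))
a=snap("top")[100:240,300:460]; a=cv2.resize(a,(480,420),interpolation=cv2.INTER_CUBIC); b=cv2.resize(b[90:230,230:336],(318,420),interpolation=cv2.INTER_CUBIC)
cv2.imwrite("pics/c8.png",np.hstack([a,b])[:,:,::-1])
E
```

```text
[ 0.19  0.03 15.52]
```

View pics/c8.png

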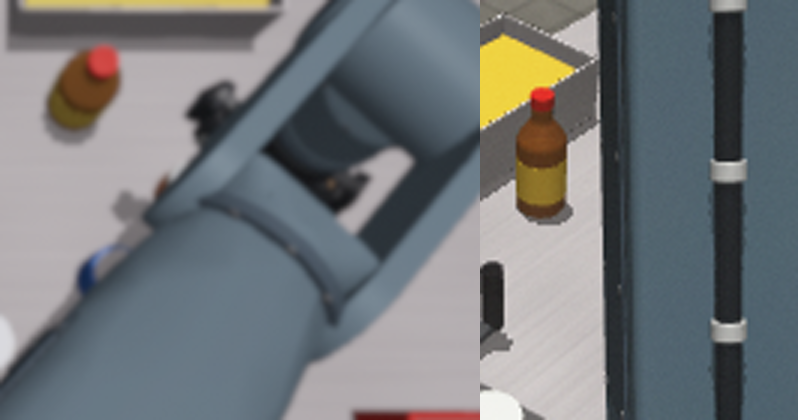

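The fingers lie upper-left at crop (210,110) and lower-right at (345,190), clear of the tea box and oil. I descend.

Call:
{"op": "send_rows", "data": {"dr": [[0,0,0],[0,0,0],[0,0,0],[0,0,0],[0,0,0],[0,0,0],[0,0,0],[0,0,0]], "xyz": [[0.1,0,2],[0.1,0,4.5],[0.1,0,7],[0.1,0,9],[0.1,0,11],[0.1,0,13],[0.1,0,14.8],[0.1,0,15.4]], "jaw": [100,100,100,100,100,100,100,100]}}

```text
time_s: 32.75
eef_pos: [0.5917, -0.3935, 0.0489]
eef_rot: [-0.001, 0.954, -0.299, -0.001]
wrist_force: [-0.3, -0.3, -0.5]
opening: 0.999
grasp_force: 0.0
```

Call:
{"op": "send_rows", "data": {"dr": [[0,0,0],[0,0,0],[0,0,0],[0,0,0],[0,0,0],[0,0,0],[0,0,0],[0,0,0]], "xyz": [[0,0,0],[0,0,0],[0,0,0],[0,0,0],[0,0,0],[0,0,0],[0,0,0],[0,0,0]], "jaw": [90,80,70,60,50,50,50,50]}}

```text
time_s: 33.75
eef_pos: [0.5934, -0.3947, 0.0527]
eef_rot: [0.0, 0.954, -0.299, 0.001]
wrist_force: [0.9, 1.3, 5.8]
opening: 0.712
grasp_force: 63.8
```

Call:
{"op": "send_rows", "data": {"dr": [[0,0,0],[0,0,0],[0,0,0],[0,0,0],[0,0,-1],[0,0,-2.5],[0,0,-4],[0,0,-5.5]], "xyz": [[0,0,-2],[0,0,-6],[0,0,-11],[0,0,-16],[0,0,-19],[0,0,-20],[0,0,-20],[0,0,-20]], "jaw": [50,50,50,50,50,50,50,50]}}

```text
time_s: 34.75
eef_pos: [0.5921, -0.3942, 0.2521]
eef_rot: [0.0, 1.0, -0.013, 0.0]
wrist_force: [0.0, 0.4, -2.5]
opening: 0.704
grasp_force: 65.0
```

Call:
{"op": "send_rows", "data": {"dr": [[0,0,-0.6],[0,0,-1.2],[0,0,-1.2],[0,0,-1.2],[0,0,-1.2],[0,0,-1.2],[0,0,-1.2],[0,0,-1.2]], "xyz": [[0,0,0],[0,0,0],[0,0,0],[0,0,0],[0,0,0],[0,0,0],[0,0,0],[0,0,0]], "jaw": [50,50,50,50,50,50,50,50]}}

```text
time_s: 35.75
eef_pos: [0.5924, -0.3941, 0.2508]
eef_rot: [-0.0, 0.999, 0.047, -0.0]
wrist_force: [-0.0, -0.1, -1.7]
opening: 0.711
grasp_force: 65.0
```

```bash
python3 - <<'E'
from m import *
print(to([.5946,.0732,.0635]),tool()[1].as_matrix().round(3)); look("top9")
E
```

```text
[  4.59 -46.5   18.73] [[ 0.996  0.093 -0.   ]
 [ 0.093 -0.996  0.   ]
 [-0.    -0.    -1.   ]]
tcp [ 0.59238554 -0.39409918  0.25079563]
[294.  213.4] [ 0.4415 -0.1792] [-13.01 -22.8   20.58]
tray jar [0.5195 0.0639] 10.3
tray jar [0.3994 0.1137] 10.4
tray jar [0.4199 0.0016] 11.8
```

Call:
{"op": "send_rows", "data": {"dr": [[0,0,0],[0,0,0],[0,0,0],[0,0,0],[0,0,0],[0,0,0],[0,0,0],[0,0,0]], "xyz": [[0,-4,0],[1,-9,0],[1.5,-14,0],[2,-19,0],[2.5,-24,0],[3,-29,0],[3.5,-34,0],[4,-39,0]], "jaw": [50,50,50,50,50,50,50,50]}}

```text
time_s: 36.8
eef_pos: [0.5957, -0.0005, 0.2512]
eef_rot: [0.0, 0.999, 0.047, 0.0]
wrist_force: [0.6, -0.3, -1.7]
opening: 0.711
grasp_force: 65.5
```

Call:
{"op": "send_rows", "data": {"dr": [[0,0,0],[0,0,0],[0,0,0],[0,0,0],[0,0,0],[0,0,0],[0,0,0],[0,0,0]], "xyz": [[0.3,-4,0],[0.6,-7.5,0],[0.6,-7.5,0],[0.6,-7.5,0],[0.6,-7.5,0],[0.6,-7.5,0],[0.6,-7.5,0],[0.6,-7.5,0]], "jaw": [50,50,50,50,50,50,50,50]}}

```text
time_s: 37.8
eef_pos: [0.5948, 0.0729, 0.2509]
eef_rot: [-0.0, 0.999, 0.047, 0.0]
wrist_force: [-0.2, 0.8, -1.3]
opening: 0.711
grasp_force: 65.6
```

```bash
python3 - <<'E'
from m import *
print(to([.5946,.0732,.0695]))
E
```

```text
[-1.000e-02 -4.000e-02  1.814e+01]
```

Call:
{"op": "send_rows", "data": {"dr": [[0,0,0],[0,0,0],[0,0,0],[0,0,0],[0,0,0],[0,0,0],[0,0,0],[0,0,0]], "xyz": [[0,0,3],[0,0,7],[0,0,11],[0,0,14],[0,0,16],[0,0,17.3],[0,0,18],[0,0,18]], "jaw": [50,50,50,50,50,50,50,50]}}

```text
time_s: 38.8
eef_pos: [0.595, 0.0731, 0.0711]
eef_rot: [0.0, 0.999, 0.047, 0.0]
wrist_force: [-0.0, 0.5, -1.7]
opening: 0.708
grasp_force: 65.6
```

Call:
{"op": "send_rows", "data": {"dr": [[0,0,0],[0,0,0],[0,0,0],[0,0,0],[0,0,0],[0,0,0],[0,0,0],[0,0,0]], "xyz": [[0,0,0],[0,0,0],[0,0,0],[0,0,-1],[0,0,-4],[0,0,-8],[0,0,-12],[0,0,-16]], "jaw": [75,85,88,88,88,88,100,100]}}

```text
time_s: 39.8
eef_pos: [0.5947, 0.0732, 0.2331]
eef_rot: [0.0, 0.999, 0.047, 0.0]
wrist_force: [0.1, -0.2, -0.6]
opening: 1.0
grasp_force: 0.0
```

Call:
{"op": "send_rows", "data": {"dr": [[0,0,0],[0,0,0],[0,0,0],[0,0,0],[0,0,0],[0,0,0],[0,0,0],[0,0,0]], "xyz": [[-3,4,-2],[-6,8,-2],[-9,12,-2],[-12,16,-2],[-15,20,-2],[-17.6,23.7,-2],[-17.6,23.7,-2],[-17.6,23.7,-2]], "jaw": [100,100,100,100,100,100,100,100]}}

```text
time_s: 40.8
eef_pos: [0.4419, -0.1791, 0.2514]
eef_rot: [0.0, 0.999, 0.046, 0.0]
wrist_force: [-0.6, -0.2, 0.3]
opening: 1.003
grasp_force: 0.0
```

```bash
python3 - <<'E'
from m import *
print(to([.4415,-.1792,.045])); look("top10")
E
```

```text
[-6.000e-02  1.000e-02  2.064e+01]
tcp [ 0.44202208 -0.1786619   0.25127348]
tray jar [0.5195 0.0682] 11.8
tray jar [0.4102 0.1097] 11.2
tray jar [ 0.574  -0.0273] 11.8
tray jar [ 0.4252 -0.0005] 11.4
```

Call:
{"op": "send_rows", "data": {"dr": [[0,0,0],[0,0,0],[0,0,0],[0,0,0],[0,0,0],[0,0,0],[0,0,0],[0,0,0]], "xyz": [[0,0,3],[0,0,7],[0,0,11],[0,0,14],[0,0,17],[0,0,19],[0,0,20.5],[0,0,20.6]], "jaw": [100,100,100,100,100,100,100,100]}}

```text
time_s: 41.85
eef_pos: [0.4415, -0.1782, 0.044]
eef_rot: [-0.001, 0.999, 0.047, -0.001]
wrist_force: [0.2, -1.0, -0.4]
opening: 0.995
grasp_force: 0.0
```

Call:
{"op": "send_rows", "data": {"dr": [[0,0,0],[0,0,0],[0,0,0],[0,0,0],[0,0,0],[0,0,0],[0,0,0],[0,0,0]], "xyz": [[0,0,0],[0,0,0],[0,0,0],[0,0,0],[0,0,0],[0,0,0],[0,0,0],[0,0,0]], "jaw": [90,80,70,60,50,50,50,50]}}

```text
time_s: 42.85
eef_pos: [0.4422, -0.1794, 0.0461]
eef_rot: [0.0, 0.999, 0.047, 0.001]
wrist_force: [-1.5, 3.3, 7.6]
opening: 0.71
grasp_force: 62.9
```

Call:
{"op": "send_rows", "data": {"dr": [[0,0,0],[0,0,0],[0,0,0],[0,0,0],[0,0,0],[0,0,0],[0,0,0],[0,0,0]], "xyz": [[0,0,-2],[0,0,-6],[0,0,-11],[0,0,-16],[0,0,-20],[4,-4,-20],[8,-8,-20],[12,-12,-20]], "jaw": [50,50,50,50,50,50,50,50]}}

```text
time_s: 43.85
eef_pos: [0.5507, -0.0474, 0.2453]
eef_rot: [0.0, 0.999, 0.046, 0.0]
wrist_force: [0.3, -1.2, -1.8]
opening: 0.71
grasp_force: 65.8
```

Call:
{"op": "send_rows", "data": {"dr": [[0,0,0],[0,0,0],[0,0,0],[0,0,0],[0,0,0],[0,0,0],[0,0,0],[0,0,0]], "xyz": [[4,-4,0],[8,-8,0],[12,-11,0],[12.5,-11.7,0],[12.5,-11.7,0],[12.5,-11.7,0],[12.5,-11.7,0],[12.5,-11.7,0]], "jaw": [50,50,50,50,50,50,50,50]}}

```text
time_s: 44.85
eef_pos: [0.6632, 0.0788, 0.2453]
eef_rot: [0.0, 0.999, 0.046, 0.0]
wrist_force: [0.4, -1.0, -2.0]
opening: 0.707
grasp_force: 65.9
```

```bash
python3 - <<'E'
from m import *
print(to([.6643,.0799,.0645]))
E
```

```text
[ 0.11 -0.1  18.08]
```

Call:
{"op": "send_rows", "data": {"dr": [[0,0,0],[0,0,0],[0,0,0],[0,0,0],[0,0,0],[0,0,0],[0,0,0],[0,0,0]], "xyz": [[0.1,-0.1,3],[0.1,-0.1,7],[0.1,-0.1,11],[0.1,-0.1,14],[0.1,-0.1,16],[0.1,-0.1,17.4],[0.1,-0.1,18.1],[0.1,-0.1,18.1]], "jaw": [50,50,50,50,50,50,50,50]}}

```text
time_s: 45.85
eef_pos: [0.6646, 0.0807, 0.0641]
eef_rot: [0.0, 0.999, 0.047, 0.0]
wrist_force: [0.5, 0.0, -1.1]
opening: 0.711
grasp_force: 65.9
```

Call:
{"op": "send_rows", "data": {"dr": [[0,0,0],[0,0,0],[0,0,0],[0,0,0],[0,0,0],[0,0,0],[0,0,0],[0,0,0]], "xyz": [[0,0,0],[0,0,0],[0,0,0],[0,0,-1],[0,0,-4],[0,0,-8],[0,0,-12],[0,0,-16]], "jaw": [75,85,88,88,88,88,100,100]}}

```text
time_s: 46.85
eef_pos: [0.6643, 0.0807, 0.2262]
eef_rot: [0.0, 0.999, 0.047, 0.0]
wrist_force: [-0.1, 0.2, -0.5]
opening: 0.998
grasp_force: 0.0
```

Call:
{"op": "send_rows", "data": {"dr": [[0,0,0],[0,0,0],[0,0,0],[0,0,0],[0,0,0],[0,0,0],[0,0,0],[0,0,0]], "xyz": [[-3,4,-2],[-6,8,-2],[-9,12,-2],[-12,16,-2],[-15,20,-2],[-18,24,-2],[-20,28,-2],[-20,30,-2]], "jaw": [60,60,60,60,60,60,60,60]}}

```text
time_s: 47.85
eef_pos: [0.4925, -0.2387, 0.2449]
eef_rot: [0.001, 0.999, 0.045, 0.001]
wrist_force: [0.6, -0.8, 0.1]
opening: 0.6
grasp_force: 0.0
```

```bash
python3 - <<'E'
from m import *
b=snap("side"); look("top11"); print("knob",to([.5733,-.0745,.0815]))
a=cv2.imread("pics/top11.png")[100:250,100:240,::-1]; a=cv2.resize(a,(400,428),interpolation=cv2.INTER_CUBIC); b=cv2.resize(b[140:290,130:270],(400,428),interpolation=cv2.INTER_CUBIC)
cv2.imwrite("pics/c11.png",np.hstack([a,b])[:,:,::-1])
E
```

```text
tcp [ 0.4935996  -0.23842066  0.24455996]
tray jar [0.5185 0.0617] 9.8
tray jar [0.6526 0.0734] 10.5
tray jar [0.4091 0.1097] 11.2
tray jar [ 0.4178 -0.0027] 11.2
knob [  9.41 -15.62  16.3 ]
```

View pics/c11.png

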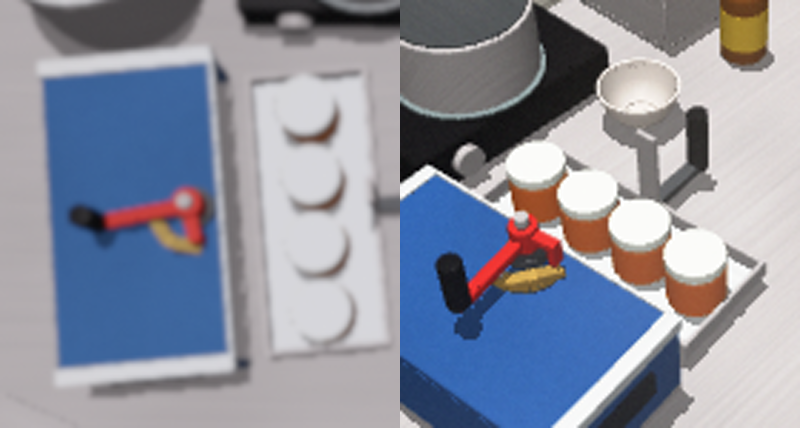

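All four orange jars stand upright in a row in the tray. Back to the tray knob.

Call:
{"op": "send_rows", "data": {"dr": [[0,0,0],[0,0,0],[0,0,0],[0,0,0],[0,0,0],[0,0,0],[0,0,0],[0,0,0]], "xyz": [[3,-4,0],[6,-8,0],[8,-12,0],[9.4,-15.6,0],[9.4,-15.6,0],[9.4,-15.6,3],[9.4,-15.6,6],[9.4,-15.6,9]], "jaw": [60,60,60,60,60,60,60,60]}}

```text
time_s: 48.95
eef_pos: [0.5722, -0.0723, 0.1531]
eef_rot: [0.0, 0.999, 0.047, 0.0]
wrist_force: [-0.7, 0.4, 0.6]
opening: 0.6
grasp_force: 0.0
```

Call:
{"op": "send_rows", "data": {"dr": [[0,0,0],[0,0,0],[0,0,0],[0,0,0],[0,0,0],[0,0,0],[0,0,0],[0,0,0]], "xyz": [[0,0,2],[0,0,4],[0,0,6],[0,0,7.3],[0,0,7.3],[0,0,7.3],[0,0,7.3],[0,0,7.3]], "jaw": [60,60,60,60,60,60,60,60]}}

```text
time_s: 49.95
eef_pos: [0.5726, -0.0727, 0.0815]
eef_rot: [0.0, 0.999, 0.047, 0.001]
wrist_force: [-0.0, -0.1, -0.1]
opening: 0.598
grasp_force: 0.0
```

Call:
{"op": "send_rows", "data": {"dr": [[0,0,0],[0,0,0],[0,0,0],[0,0,0],[0,0,0],[0,0,0],[0,0,0],[0,0,0]], "xyz": [[0,0,0],[0,0,0],[0,0,0],[0,0,0],[0,0,0],[0,0,0],[0,0,0],[0,0,0]], "jaw": [45,35,20,0,0,0,0,0]}}

```text
time_s: 50.95
eef_pos: [0.5724, -0.0727, 0.0812]
eef_rot: [0.0, 0.999, 0.047, 0.0]
wrist_force: [-1.4, -1.3, 6.3]
opening: 0.268
grasp_force: 58.6
```

Push 14.5 cm gently, then the last bit.

Call:
{"op": "send_rows", "data": {"dr": [[0,0,0],[0,0,0],[0,0,0],[0,0,0],[0,0,0],[0,0,0],[0,0,0],[0,0,0]], "xyz": [[0,-0.2,0],[0,-0.7,0],[0,-1.5,0],[0,-2.5,0],[0,-3.5,0],[0,-4.5,0],[0,-5.6,0],[0,-6.7,0]], "jaw": [0,0,0,0,0,0,0,0]}}

```text
time_s: 51.95
eef_pos: [0.5656, -0.0058, 0.0812]
eef_rot: [0.0, 0.999, 0.047, -0.0]
wrist_force: [-4.4, -2.3, 7.4]
opening: 0.269
grasp_force: 59.0
```

Call:
{"op": "send_rows", "data": {"dr": [[0,0,0],[0,0,0],[0,0,0],[0,0,0],[0,0,0],[0,0,0],[0,0,0],[0,0,0]], "xyz": [[0,-1.1,0],[0,-2.2,0],[0,-3.3,0],[0,-4.4,0],[0,-5.4,0],[0,-6.4,0],[0,-7.2,0],[-0.1,-7.7,0]], "jaw": [0,0,0,0,0,0,0,0]}}

```text
time_s: 52.95
eef_pos: [0.5578, 0.071, 0.0812]
eef_rot: [0.0, 0.999, 0.047, 0.0]
wrist_force: [-0.1, -2.5, 3.8]
opening: 0.268
grasp_force: 58.8
```

Call:
{"op": "send_rows", "data": {"dr": [[0,0,0],[0,0,0],[0,0,0],[0,0,0],[0,0,0],[0,0,0],[0,0,0],[0,0,0]], "xyz": [[0,-0.2,0],[0,-0.4,0],[0,-0.5,0],[0,-0.6,0],[0,-0.7,0],[0,-0.8,0],[0,-0.8,0],[0,-0.8,0]], "jaw": [0,0,0,0,0,0,0,0]}}

```text
time_s: 53.95
eef_pos: [0.5574, 0.0754, 0.0812]
eef_rot: [0.002, 0.999, 0.047, -0.0]
wrist_force: [-2.1, -16.0, 5.1]
opening: 0.268
grasp_force: 59.3
```

Tray home (16 N against the stop). I release, rise and go over the latch knob.

Call:
{"op": "send_rows", "data": {"dr": [[0,0,0],[0,0,0],[0,0,0],[0,0,0],[0,0,0],[0,0,0],[0,0,0],[0,0,0]], "xyz": [[0,0.1,0],[0,0.1,0],[0,0.1,0],[0,0.1,-2],[0,0.1,-6],[0,0.1,-10],[0,0.1,-14],[0,0.1,-17]], "jaw": [60,60,60,60,60,60,60,60]}}

```text
time_s: 54.95
eef_pos: [0.5575, 0.0782, 0.2528]
eef_rot: [-0.0, 0.999, 0.047, 0.001]
wrist_force: [0.8, 0.8, 0.9]
opening: 0.597
grasp_force: 0.0
```

Call:
{"op": "send_rows", "data": {"dr": [[0,0,0],[0,0,0],[0,0,0],[0,0,0],[0,0,0],[0,0,0],[0,0,0],[0,0,0]], "xyz": [[0,-4,0],[0,-8,0],[0,-12,0],[0,-16,0],[0,-19.2,0],[0,-19.2,0],[0,-19.2,0],[0,-19.2,0]], "jaw": [60,60,60,60,60,60,60,60]}}

```text
time_s: 55.95
eef_pos: [0.5394, 0.2679, 0.2508]
eef_rot: [0.0, 0.999, 0.046, -0.0]
wrist_force: [-0.2, 0.2, 0.3]
opening: 0.599
grasp_force: 0.0
```

```bash
python3 - <<'E'
from m import *
print(to([.5392,.2692,.1660]))
a=snap("top");b=snap("side")
a=cv2.resize(a[110:250,100:240],(400,400),interpolation=cv2.INTER_CUBIC);b=cv2.resize(b[140:280,130:270],(400,400),interpolation=cv2.INTER_CUBIC)
cv2.imwrite("pics/c12.png",np.hstack([a,b])[:,:,::-1])
E
```

```text
[-0.   -0.13  8.48]
```

View pics/c12.png

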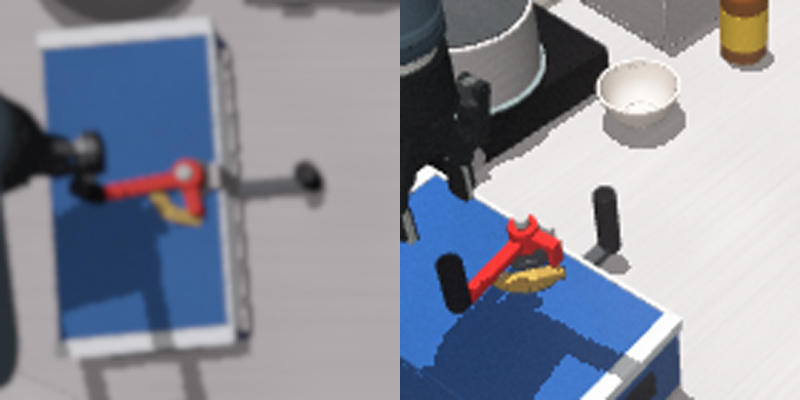

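The tray is home: the tray knob at crop (605,215) stands where it began. Now I grip the latch knob.

Call:
{"op": "send_rows", "data": {"dr": [[0,0,0],[0,0,0],[0,0,0],[0,0,0],[0,0,0],[0,0,0],[0,0,0],[0,0,0]], "xyz": [[0,-0.1,1.5],[0,-0.1,3],[0,-0.1,5],[0,-0.1,7],[0,-0.1,8.2],[0,-0.1,8.2],[0,-0.1,8.2],[0,-0.1,8.2]], "jaw": [60,60,60,60,60,60,60,60]}}

```text
time_s: 57.05
eef_pos: [0.5397, 0.27, 0.1698]
eef_rot: [-0.0, 0.999, 0.047, 0.001]
wrist_force: [1.3, -0.1, 0.4]
opening: 0.596
grasp_force: 0.0
```

Call:
{"op": "send_rows", "data": {"dr": [[0,0,0],[0,0,0],[0,0,0],[0,0,0],[0,0,0],[0,0,0],[0,0,0],[0,0,0]], "xyz": [[0,0,0],[0,0,0],[0,0,0],[0,0,0],[0,0,0],[0,0,0],[0,0,0],[0,0,0]], "jaw": [45,35,20,0,0,0,0,0]}}

```text
time_s: 58.05
eef_pos: [0.5392, 0.2699, 0.169]
eef_rot: [-0.0, 0.999, 0.047, 0.0]
wrist_force: [-0.2, -0.8, 2.6]
opening: 0.244
grasp_force: 58.6
```

```bash
python3 - <<'E'
from m import *
ex=np.array([-.0995,.995]);ey=np.array([-.995,-.0995]); pv=np.array([.4617,.1711])-.09*ey
e,r,o=tool(); print(e,o["wrist_force"],o["opening"])
for t in (1.35,1.2,1.05,.9,.75,.65,.55,.45,.3,.15,0,-.03):
    l=np.interp(t,[0,.55,.75,1.2,1.5],[0,8.5,8.5,2.5,2.5])/1000-.0025
    print(t,to(np.r_[pv+.09*(np.cos(t)*ey+np.sin(t)*ex),e[2]+l]))
E
```

```text
[0.53923661 0.26985688 0.16904588] [-0.24574875 -0.79868932  2.64909645] 0.24355844451962314
1.35 [-1.67  0.28 -0.  ]
1.2 [-2.96  0.68 -0.  ]
1.05 [-4.17  1.27 -0.2 ]
0.9 [-5.28  2.04 -0.4 ]
0.75 [-6.27  2.96 -0.6 ]
0.65 [-6.84  3.65 -0.6 ]
0.55 [-7.34  4.39 -0.6 ]
0.45 [-7.77  5.19 -0.45]
0.3 [-8.26  6.44 -0.22]
0.15 [-8.55  7.76  0.01]
0 [-8.64  9.11  0.25]
-0.03 [-8.64  9.38  0.25]
```

Call:
{"op": "send_rows", "data": {"dr": [[0,0,0],[0,0,0],[0,0,0],[0,0,0],[0,0,0],[0,0,0],[0,0,0],[0,0,0]], "xyz": [[-0.6,0.1,0],[-1.2,0.2,0],[-1.8,0.3,0],[-2.4,0.5,0],[-3,0.7,0],[-3.6,1,-0.1],[-4.2,1.3,-0.2],[-4.8,1.6,-0.3]], "jaw": [0,0,0,0,0,0,0,0]}}

```text
time_s: 59.05
eef_pos: [0.4946, 0.2499, 0.1726]
eef_rot: [-0.001, 0.999, 0.047, 0.003]
wrist_force: [7.9, -0.0, -1.5]
opening: 0.24
grasp_force: 59.1
```

Call:
{"op": "send_rows", "data": {"dr": [[0,0,0],[0,0,0],[0,0,0],[0,0,0],[0,0,0],[0,0,0],[0,0,0],[0,0,0]], "xyz": [[-0.5,0.4,-0.1],[-1,0.9,-0.2],[-1.5,1.4,-0.3],[-2,2,-0.3],[-2.5,2.8,-0.3],[-2.8,3.3,-0.2],[-3,3.6,-0.2],[-3.2,4.1,-0.1]], "jaw": [0,0,0,0,0,0,0,0]}}

```text
time_s: 60.05
eef_pos: [0.4621, 0.2083, 0.1735]
eef_rot: [-0.003, 0.999, 0.048, -0.002]
wrist_force: [-10.1, 6.5, 11.1]
opening: 0.242
grasp_force: 60.8
```

Call:
{"op": "send_rows", "data": {"dr": [[0,0,0],[0,0,0],[0,0,0],[0,0,0],[0,0,0],[0,0,0],[0,0,0],[0,0,0]], "xyz": [[-0.2,0.4,0],[-0.4,0.9,0.1],[-0.5,1.5,0.2],[-0.6,2.1,0.3],[-0.7,2.8,0.5],[-0.7,3.4,0.6],[-0.7,3.5,0.6],[-0.7,3.5,0.6]], "jaw": [0,0,0,0,0,0,0,0]}}

```text
time_s: 61.05
eef_pos: [0.457, 0.1715, 0.1664]
eef_rot: [-0.001, 0.999, 0.048, -0.004]
wrist_force: [-14.7, 5.4, 13.1]
opening: 0.239
grasp_force: 61.9
```

```bash
python3 - <<'E'
from m import *
e,r,o=tool(); print(e,o["wrist_force"],to([.4617,.1711,.1665]))
E
```

```text
[0.45695758 0.17151841 0.16638133] [-14.69753131   5.40525738  13.09816112] [ 0.47  0.09 -0.02]
```

Call:
{"op": "send_rows", "data": {"dr": [[0,0,0],[0,0,0],[0,0,0],[0,0,0],[0,0,0],[0,0,0],[0,0,0],[0,0,0]], "xyz": [[0.3,0,0],[0.5,0.1,0],[0.5,0.1,0],[0.5,0.1,0],[0.5,0.1,0],[0.5,0.1,0],[0.5,0.1,0],[0.5,0.1,0]], "jaw": [0,0,60,60,60,60,60,60]}}

```text
time_s: 62.05
eef_pos: [0.4662, 0.1695, 0.1668]
eef_rot: [-0.0, 0.999, 0.047, -0.0]
wrist_force: [1.3, -0.7, -0.2]
opening: 0.596
grasp_force: 0.0
```

Call:
{"op": "send_rows", "data": {"dr": [[0,0,0],[0,0,0],[0,0,0],[0,0,0],[0,0,0],[0,0,0],[0,0,0],[0,0,0]], "xyz": [[0,0,-1],[0,0,-3],[0,0,-6],[0,0,-9],[0,3,-9],[0,7,-9],[0,12,-9],[0,16,-9]], "jaw": [60,60,60,60,60,60,60,60]}}

```text
time_s: 63.05
eef_pos: [0.4813, 0.0087, 0.2578]
eef_rot: [0.0, 0.999, 0.047, 0.001]
wrist_force: [0.7, 0.1, 0.2]
opening: 0.599
grasp_force: 0.0
```

Call:
{"op": "send_rows", "data": {"dr": [[0,0,0],[0,0,0],[0,0,0],[0,0,0],[0,0,0],[0,0,0],[0,0,0],[0,0,0]], "xyz": [[-2,5,0],[-4,10,0],[-6,15,0],[-8,20,0],[-10,25,0],[-10,30,0],[-10,33,0],[-10,33,0]], "jaw": [60,60,60,60,60,60,60,60]}}

```text
time_s: 64.05
eef_pos: [0.4122, -0.3297, 0.2574]
eef_rot: [0.0, 0.999, 0.045, 0.0]
wrist_force: [0.3, 0.5, 0.1]
opening: 0.598
grasp_force: 0.0
```

```bash
python3 - <<'E'
from m import *
a=snap("top","top13");b=snap("side","side13")
i=cv2.imread("pics/side0.png")[195:245,185:215].astype(int); j=b[195:245,185:215,::-1].astype(int); print("knob-region diff side",np.abs(i-j).mean())
i=cv2.imread("pics/top0.png")[110:240,100:225].astype(int); print("top diff",np.abs(i-a[110:240,100:225,::-1].astype(int)).mean())
t=cv2.resize(a[95:260,100:430],(800,400),interpolation=cv2.INTER_CUBIC); s=cv2.resize(b[150:280,90:350],(400,200),interpolation=cv2.INTER_CUBIC);s0=cv2.resize(cv2.imread("pics/side0.png")[150:280,90:350,::-1],(400,200),interpolation=cv2.INTER_CUBIC)
cv2.imwrite("pics/c13.png",np.vstack([t,np.hstack([s,s0])])[:,:,::-1])
E
```

```text
knob-region diff side 7.122222222222222
top diff 8.057764102564102
```

View pics/c13.png

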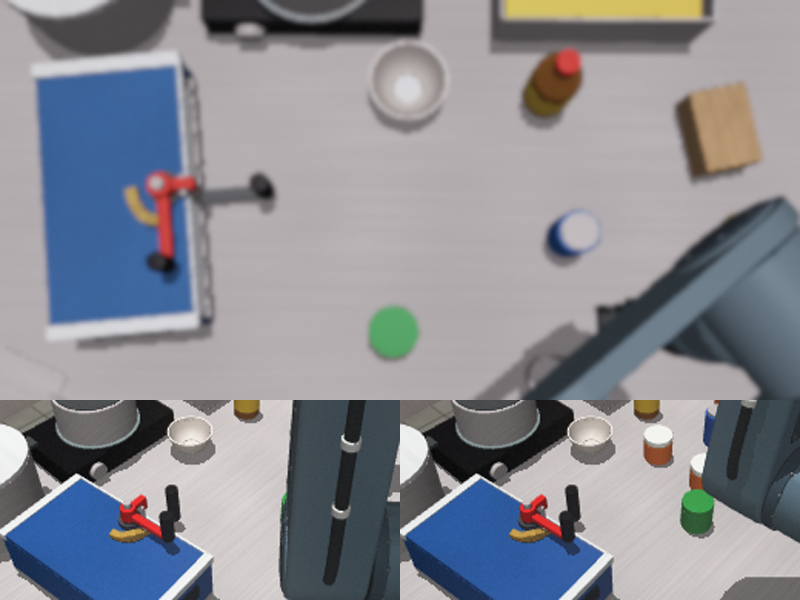

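The latch is back along +y, with its knob at crop (160,262), and the tray is home; the side view matches the start view. A quick numeric check of the knobs against the start, then hand in.

```bash
python3 - <<'E'
from m import *
for n in("top","side"):
  for k in("0","13"):
    im=cv2.imread(f"pics/{n}{k}.png"); d=im.max(2)<60; d[:195 if n=="side" else 110]=0; d[243:]=0; d[:,:160 if n=="top" else 190]=0; d[:,215:]=0
    print(n,k,[c.round(1) for c,s in blobs(d,25)[0]])
E
```

```text
top 0 [array([207.7, 172.4]), array([166.7, 203.5])]
top 13 [array([208. , 173.1]), array([166.5, 203.5])]
side 0 [array([200.1, 224.2])]
side 13 [array([200.1, 224.1])]
```

```bash
python3 -c "
from bench import ctrl
print(ctrl.hand_in())"
```

```text
the job is handed in; nothing more can be done
None
```

I handed the job in at about 64 s: all four orange jars stand upright in the tray, the tray is pushed home, and the latch is turned back to closed, with both knobs within about 1 px of their starting pixels; the hand-in gave no verdict.

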